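# Put the desk things into their matching holders

## Robot

A 6-joint arm with a two-finger parallel gripper is mounted at the origin on a cart in front of the work surface, level with it; the furniture and walls round the work are solid. World frame = base frame: x ahead of the robot, y to its left, z up, the work surface at z = 0. Lengths are in m, angles in rad, forces in N, time in s.
With the tool pointing down it reaches from about 0.3 to 0.875 m from the base axis. Payload 6.4 kg.
Tool frame: the origin (TCP) lies at the very end of the fingers, on their centre line; the grasp point (between the pads) lies 19 mm behind it; z points along the fingers, y is the line along which they close (so a half turn about z gives the same grasp; the last joint's range is limited). The gripper opens to 85 mm and grips with 20 to 120 N. Pads are 22 mm wide; open, the fingers measure 114 mm over their backs; the gripper's body (76 mm by 85 mm) begins 54 mm behind the grasp point. The pads swing forward as they close: fully open they stand 13 mm farther back than shut.
Start: joints at [0.917, 0.181, 1.607, -0, 1.354, -0.206], TCP at [0.249, 0.518, 0.231] pointing down, gripper open.
Joint ranges: [-2.99, 2.99], [-0.89, 2.07], [0.3, 2.58], [-1.14, 4.28], [0, 2.63], [-3.12, 3.12]. Speed limits (rad/s): [2.57, 2.57, 3.01, 3.14, 3.14, 3.14].

## Interface

Orientations are given as a unit quaternion [w, x, y, z].
In Python, from bench import ctrl gives the robot as it stands.
- The arm moves only by the tool jog_arm, never from a script. Its argument "series" is a list that holds one entry, the list of rows, each a list of 7 numbers: the shift along the tool's x, y, z in mm, then the turn, a rotation vector about the tool's x, y, z in rad, then the finger opening in mm, from 0 to 85.4. In form: [[[tx, ty, tz, rx, ry, rz, gripper], ...]]. A call has exactly 10 rows; each row shifts and turns the commanded pose from where the row before left it, along the tool's axes as they then stand; what a row does not reach is not made up. A row lasts 1/10 s, in which the tool goes at most 50 mm and 8.59 degrees, less where a joint would pass 70% of its speed; a pose out of reach is approached as far as the arm can. A call with a gripper value outside its range is refused whole. The fingers move at their own pace and stop on an object; the grip force is fixed at half the most. Time passes only in rows, so rows that do not move let the fingers close, or fill a call up. It gives the time, the measured TCP pose, the force, the opening and the grip force at its end, in the units of the state.
- ctrl.get_obs(): the state, without advancing time (a new reading comes with each control period).
- ctrl.camera(name): name is "scene" or "top"; returns a dict with "frame" (420x560x3 uint8, blue, green, red), "z_map" (420x560 float32, m along the optical axis (not along the pixel's ray), 0 where there is no reading), "fx", "fy", "cx", "cy" (pixels), "xyz" and "rotation" of the camera in the world. Camera axes: x right, y down, z forward; pixel columns grow to the right and rows downward; lengths in m; the calibration is good to about 2 mm. A picture is of the moment at which its call begins.
- ctrl.hand_in(): hands the job in; it is judged then, once.
The state is a dict: "time_s": time; "q": joint angles; "dq": joint speeds; "joint_efforts": joint torques, N m; "eef_pos": TCP position; "eef_rot": TCP orientation; "wrist_force": force on the tool from outside, world axes, zero at the start; "torque": the same for the moment, N m; "opening": opening from 0.0 (shut) to 1.0 (fully open); "grasp_force": force on a finger pad.
Only numpy, scipy, OpenCV 4.12 (cv2) and the standard library are available. Lean on these libraries where they do the work, as an engineer would, in place of code of your own. Each camera call takes 0.05 s, during which the arm holds its last target. There are 200 camera calls.

## Task

Tidy the middle of the desk: put the yellow highlighter, the small white and red carton, the rubber stamp and the glue stick each into the light-wood holder made to its outline - long narrow tray, wide tray, small tray and round cup - so that each sits flat on the felt floor, lying or standing as it does now. Leave the eraser, the USB stick and everything else, such as the clutter at the far left end, where they are.

Things in the scene. Friction and masses are not known exactly. Their poses are not given: they have to be found in the camera images.
- highlighter: Thick yellow highlighter pen lying on its side: 21 (x) x 118 (y, its length) x 22 mm (z). Origin: centre of its underside. Does not roll. 20 g; grasp across x near the middle.
- carton: Small white and red product carton lying flat, closed: 62 (x) x 88 (y) x 45 mm high (z). Origin: centre of its underside. 90 to 180 g; grasp across x.
- stamp: Rubber stamp standing upright, brown turned handle: foot 24 (x) x 52 (y) x 12 mm high, handle round, 28 mm at its widest, its top at 74 mm. Origin: centre of the foot's underside, z up. 50 to 85 g; grasp the upper handle. (Another stamp, far off at the left end of the desk beyond the yellow folder, is not meant.)
- glue: Glue stick standing upright, white and red: round, 28 mm diameter, 92 mm high. Origin: centre of its foot, z up. About 35 g.
- highlighter_tray: Long narrow low open tray of light wood with a grey felt floor, fixed to the desk on grippy feet. Origin: centre of its underside; x across, y along its long side, z up. Felt floor 4 mm above the desk, walls 5 mm thick with their top 12 mm above the desk (8 mm above the felt). Inside 38 (x) x 136 mm (y); the two long walls are left open over the middle 60 mm of their length for the fingers.
- carton_tray: The widest of the trays: low open tray of light wood with a grey felt floor, fixed to the desk on grippy feet. Origin: centre of its underside; x across, y along its long side, z up. Felt floor 4 mm above the desk, walls 5 mm thick with their top 12 mm above the desk (8 mm above the felt). Inside 80 (x) x 106 mm (y); the two long walls are left open over the middle 50 mm.
- stamp_tray: The smallest of the trays: low open tray of light wood with a grey felt floor, fixed to the desk on grippy feet. Origin: centre of its underside; x across, y along its long side, z up. Felt floor 4 mm above the desk, walls 5 mm thick with their top 12 mm above the desk (8 mm above the felt). Inside 42 (x) x 70 mm (y); the two long walls are left open over the middle 30 mm.
- glue_cup: Low round open cup of light wood with a grey felt floor, fixed to the desk on grippy feet: outside diameter 58 mm, inside 48 mm, rim 34 mm above the desk, felt floor 4 mm above the desk. Origin: centre of its underside, z up.
- eraser_b: Bystander: small blue and white eraser, 19 (x) x 42 (y) x 12 mm. Origin: centre of its underside. Loose; to be left where it lies.
- usb: Bystander: black USB stick with a silver plug, 18 (x) x 53 (y) x 9 mm. Origin: centre of its underside. Loose; to be left where it lies.

How it is judged:
At the end, for the whole second after the job is handed in: Each thing rests on its own holder's felt: origin within 15 mm sideways of and under 8 mm above the holder's origin, touching it, still, upright within 0.12 rad; long sides parallel, either way round, within 0.3 rad (highlighter) or 0.45 rad (carton, stamp) (horizontal distance between highlighter and highlighter_tray below 0.015 m and z of highlighter in the frame of highlighter_tray below 0.008 m and angle between each of highlighter, carton, stamp, glue's own z axis and vertical below 0.12 rad and linear speed of each of highlighter, carton, stamp, glue below 0.02 m/s and contact force between highlighter and highlighter_tray above 0.02 N and angle between the y axis of highlighter and the y axis of highlighter_tray, either way round below 0.3 rad and horizontal distance between carton and carton_tray below 0.015 m and z of carton in the frame of carton_tray below 0.008 m and contact force between carton and carton_tray above 0.02 N and angle between the y axis of carton and the y axis of carton_tray, either way round below 0.45 rad and horizontal distance between stamp and stamp_tray below 0.015 m and z of stamp in the frame of stamp_tray below 0.008 m and contact force between stamp and stamp_tray above 0.02 N and angle between the y axis of stamp and the y axis of stamp_tray, either way round below 0.45 rad and horizontal distance between glue and glue_cup below 0.015 m and z of glue in the frame of glue_cup below 0.008 m and contact force between glue and glue_cup above 0.02 N).
It fails at once if the eraser is moved by more than 30 mm (distance of eraser_b from where it was at the start of the episode above 0.03 m).
It fails at once if the USB stick is moved by more than 30 mm (distance of usb from where it was at the start of the episode above 0.03 m).
It also fails if it takes over 128 s, if anything falls off the work surface, if the arm or the gripper's body presses on something with over 40 N, if the wrist force passes 120 N, or if a joint passes its speed limit or range.

## Working session

There is one attempt and no reset: what is moved stays moved. The work goes in short steps, Python scripts to look and compute and a tool call to move; the robot and the scene stay as the last step left them, time stands still between calls to the robot, and variables do not carry over. Pictures are saved under pics/ and viewed, at most 14 in all, crops included, and the job is handed in when it is done.

Besides the shell and the picture viewer there is one more tool, called after "Call:" as name([rows], argument=value, ...), one row to a line, values as JSON. jog_arm: Moves the arm, as the interface text tells. Its arguments: {"type":"object","properties":{"series":{"type":"array"}},"required":["series"]}

```bash
mkdir -p pics; ls; cat > h.py <<'E'
import numpy as np, cv2
from bench import ctrl
def grab(n):
    c=ctrl.camera(n); c={k:(np.array(v) if k in('frame','z_map','xyz','rotation') else v) for k,v in c.items()}
    np.savez('%s.npz'%n,**c); return c
def cloud(c):
    z=c['z_map']; v,u=np.indices(z.shape)
    p=np.dstack([(u-c['cx'])/c['fx']*z,(v-c['cy'])/c['fy']*z,z])
    R=c['rotation']; 
    return p@R.T+c['xyz']
E
python3 - <<'E'
from h import *
o=ctrl.get_obs(); print(o['eef_pos'],o['eef_rot'],o['opening'],o['time_s'])
for n in('top','scene'):
    c=grab(n); cv2.imwrite(f'pics/{n}0.png',cv2.resize(c['frame'],(784,588)))
    print(n,c['fx'],c['cx'],c['cy'],c['xyz'],c['rotation'])
E
```

```text
pics
[0.24860264 0.51784968 0.23035946] [-3.63635912e-04  2.22029756e-01  9.75039474e-01 -8.24459652e-04] 0.9998880901209684 0.0
top 441.0312263813336 278.0689940084629 210.85380431528463 [0.34965951 0.00225671 1.08609644] [ 0.05498203 -0.70344627  0.70681618 -0.05050947]
scene 395.6634041529568 269.54790695694317 205.41829821947604 [-0.09200894  0.34307424  0.62819605] [ 0.2264105  -0.45544533  0.78001647 -0.36453004]
```

View pics/top0.png

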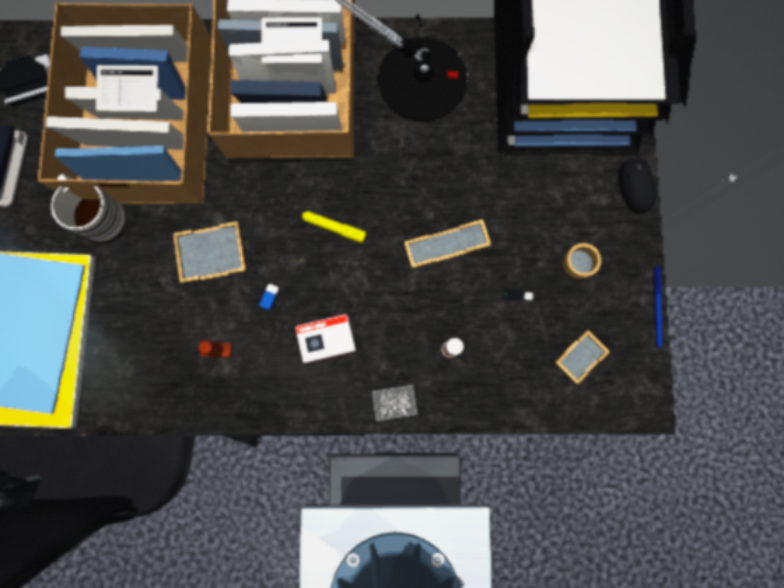

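View pics/scene0.png

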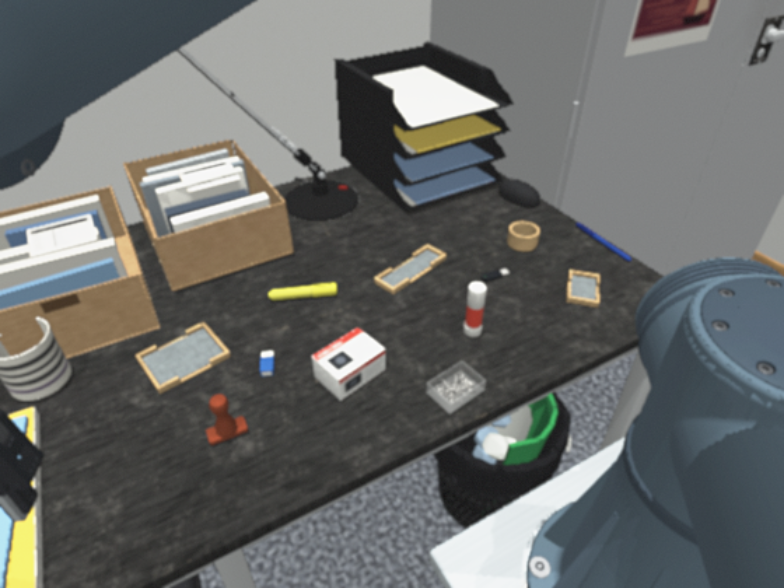

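```bash
cat > h.py <<'E'
import numpy as np, cv2
from scipy.spatial.transform import Rotation as Ro
from bench import ctrl
def grab(n):
    c=ctrl.camera(n); c={k:(np.array(v) if k in('frame','z_map','xyz','rotation') else v) for k,v in c.items()}
    np.savez('%s.npz'%n,**c); return c
def rot(c): return Ro.from_quat(np.roll(c['rotation'],-1)).as_matrix()
def cloud(c):
    z=c['z_map']; v,u=np.indices(z.shape)
    p=np.dstack([(u-c['cx'])/c['fx']*z,(v-c['cy'])/c['fy']*z,z])
    return p@rot(c).T+c['xyz']
def ray(c,uv,h):
    uv=np.atleast_2d(np.asarray(uv,float)); d=np.c_[(uv[:,0]-c['cx'])/c['fx'],(uv[:,1]-c['cy'])/c['fy'],np.ones(len(uv))]@rot(c).T
    return c['xyz']+d*((h-c['xyz'][2])/d[:,2])[:,None]
E
cat > m.py <<'E'
from h import *
c=dict(np.load('top.npz')); P=cloud(c); F=c['frame'].astype(int)
for u,v in[(60,230),(170,300),(282,400)]: print('chk',P[v,u])
def rect(name,mask,h,win,hull=True):
    x0,y0,x1,y1=[int(a/1.4) for a in win]
    m=np.zeros(mask.shape,np.uint8); m[y0:y1,x0:x1]=mask[y0:y1,x0:x1]
    n,l,s,_=cv2.connectedComponentsWithStats(m)
    vs,us=np.nonzero(m); pts=ray(c,np.c_[us,vs],h)[:,:2].astype(np.float32)
    r=cv2.minAreaRect(pts*1000); (w,hh)=r[1]
    a=r[2]+(90 if hh>w else 0)   # long side direction deg in world xy
    print(name,np.round(r[0],1),'size',np.round((w,hh),1),'long dir',round((a+90)%180-90,1),'zmed',np.round(np.percentile(P[vs,us,2],[10,50,95]),3),len(us))
B,G,R=F[...,0],F[...,1],F[...,2]
wood=(R-B>35)&(R>90)
rect('highlighter',(R>120)&(G>120)&(B<110),.011,(290,200,380,255))
rect('carton',(R>120),.045,(285,305,365,370))
rect('stamp',(R-B>40),.006,(190,330,240,365))
rect('glue',(R>120),.092,(430,330,475,365))
rect('htray',wood,.012,(395,210,500,275)); rect('ctray',wood,.012,(160,215,255,290))
rect('strray',wood,.012,(545,325,620,390)); rect('cup',wood,.034,(555,235,610,285))
rect('eraser',(B>100),.012,(250,275,290,315)); rect('usb',(R>100),.009,(500,280,545,310))
E
python3 m.py
```

```text
chk [0.46628281 0.54297646 0.01461205]
chk [0.29636535 0.27065825 0.00275943]
chk [0.07779206 0.00154543 0.04669284]
highlighter [639.  109.3] size [119.5  21.5] long dir 68.7 zmed [0.012 0.018 0.022] 357
carton [434.3 118.1] size [65.7 91.5] long dir -76.2 zmed [0.04  0.045 0.048] 956
stamp [419.6 316.4] size [57.6 27.4] long dir 86.4 zmed [0.009 0.027 0.074] 216
glue [416.5 -92.5] size [31.5 27.1] long dir 89.0 zmed [0.016 0.092 0.096] 140
htray [604.7 -94.4] size [ 53.7 150.8] long dir -74.0 zmed [-0.     0.006  0.014] 488
ctray [591.9 330.5] size [ 96.3 120.5] long dir -79.4 zmed [-0.     0.007  0.014] 520
strray [ 402.9 -323.7] size [56.8 83.8] long dir -46.7 zmed [-0.     0.008  0.014] 339
cup [ 569.8 -327.9] size [61.1 59.5] long dir 89.7 zmed [0.001 0.03  0.036] 275
eraser [511.3 222. ] size [21.7 44.4] long dir -21.7 zmed [0.002 0.012 0.015] 156
usb [ 509.8 -235.9] size [15.4 14.3] long dir 70.8 zmed [0.001 0.005 0.01 ] 37
```

```bash
python3 - <<'E'
from h import *
c=dict(np.load('top.npz')); P=cloud(c); F=c['frame'].astype(int); 
def win(x,y,r,z0,z1): 
    m=(abs(P[...,0]-x)<r)&(abs(P[...,1]-y)<r)&(P[...,2]>z0)&(P[...,2]<z1); return P[m]
for n,x,y,z0,z1 in[('stamp top',.42,.316,.055,.09),('stamp foot',.42,.316,.007,.016),('glue top',.416,-.0925,.085,.1),('carton top',.434,.118,.04,.052)]:
    q=win(x,y,.07,z0,z1); r=cv2.minAreaRect((q[:,:2]*1000).astype(np.float32)); print(n,len(q),q[:,:2].mean(0).round(4),np.round(r[0],1),np.round(r[1],1),round(r[2],1))
# foot contour crop
im=c['frame'][225:270,125:180]; im2=c['frame'][175:265,200:265]
cv2.imwrite('pics/crop1.png',np.hstack([cv2.resize(im,(440,360),interpolation=0),cv2.resize(im2,(260,360),interpolation=0)]))
for n,x,y in[('ctray',.592,.33),('high',.639,.109),('htray',.605,-.094),('cup',.57,-.328),('stray',.403,-.324)]:
    for x0 in np.arange(.6,.9,.04):
        m=(P[...,0]>x0)&(P[...,0]<x0+.04)&(abs(P[...,1]-y)<.1); 
        if m.any(): print(n,round(x0,2),round(np.nanmax(P[m][:,2]),3),end='; ')
    print()
E
```

```text
stamp top 89 [0.4188 0.31  ] [418.9 311.9] [20.9 23.7] 0.4
stamp foot 68 [0.4174 0.2963] [419.5 310.6] [50.4 23.8] 85.7
glue top 111 [ 0.4171 -0.0965] [417.1 -96.6] [23.7 25.6] 44.0
carton top 976 [0.4349 0.1174] [435.3 117.4] [62.6 88.1] 13.4
ctray 0.6 0.018; ctray 0.64 0.017; ctray 0.68 0.12; ctray 0.72 0.123; ctray 0.76 0.135; ctray 0.8 0.131; ctray 0.84 0.136; ctray 0.88 0.134; 
high 0.6 0.026; high 0.64 0.023; high 0.68 0.007; high 0.72 0.007; high 0.76 0.121; high 0.8 0.123; high 0.84 0.119; high 0.88 0.256; 
htray 0.6 0.017; htray 0.64 0.016; htray 0.68 0.007; htray 0.72 0.007; htray 0.76 0.21; htray 0.8 0.228; htray 0.84 0.244; htray 0.88 0.243; 
cup 0.6 0.007; cup 0.64 0.028; cup 0.68 0.041; cup 0.72 0.038; cup 0.76 0.194; cup 0.8 0.195; cup 0.84 0.241; cup 0.88 0.196; 
stray 0.6 0.007; stray 0.64 0.028; stray 0.68 0.034; stray 0.72 0.037; stray 0.76 0.194; stray 0.8 0.195; stray 0.84 0.196; stray 0.88 0.196;
```

View pics/crop1.png

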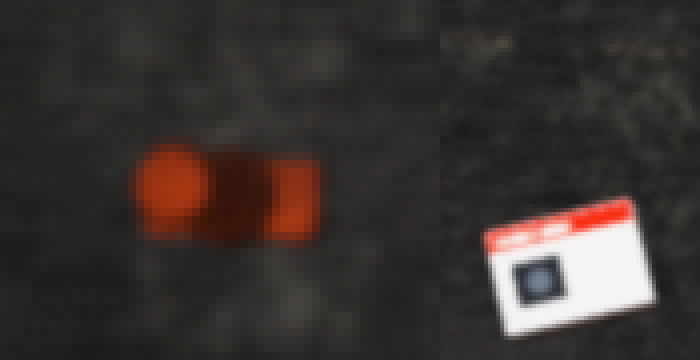

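```bash
cat > p.py <<'E'
import sys; from h import *
x,y,yaw=map(float,sys.argv[1:4]); o=ctrl.get_obs(); R=Ro.from_quat(np.roll(o['eef_rot'],-1)).as_matrix()
d=R.T@(np.r_[x,y,o['eef_pos'][2]]-o['eef_pos'])*1000
psi=np.degrees(np.arctan2(R[1,1],R[0,1])); e=(yaw-psi+180)%360-180
print('t',round(o['time_s'],2),'pos',(o['eef_pos']*1000).round(1),'yaw',psi.round(1),'tilt',np.degrees(R[:2,2]).round(2),'q',np.round(o['q'],2))
print('tool shift before turn',d.round(1),'rz',round(np.radians(-e),3),'op',round(o['opening'],3),'gf',round(float(np.max(o['grasp_force'])),1),'F',np.round(o['wrist_force'],1))
a=np.radians(-e); Rz=Ro.from_rotvec([0,0,a]).as_matrix(); print('shift after turn',(Rz.T@d).round(1))
E
python3 p.py .419 .3115 -4
```

```text
t 0.1 pos [248.6 517.9 230.5] yaw 64.3 tilt [-0.06 -0.07] q [ 0.92  0.18  1.61 -0.    1.35 -0.21]
tool shift before turn [-2.429e+02 -1.123e+02  1.000e-01] rz 1.193 op 1.002 gf 0.0 F [-0.2  0.2  0.2]
shift after turn [-1.940e+02  1.844e+02  1.000e-01]
```

Call:
jog_arm([
  [[-24.3,-11.2,0,0,0,0,85],[-24.3,-11.2,0,0,0,0,85],[-24.3,-11.2,0,0,0,0,85],[-24.3,-11.2,0,0,0,0,85],[-24.3,-11.2,0,0,0,0,85],[-24.3,-11.2,0,0,0,0,85],[-24.3,-11.2,0,0,0,0,85],[-24.3,-11.2,0,0,0,0,85],[-24.3,-11.2,0,0,0,0,85],[-24.3,-11.2,0,0,0,0,85]],
])

```text
time_s: 1.1
eef_pos: [0.4198, 0.3111, 0.2309]
eef_rot: [-0.0, 0.222, 0.975, -0.0]
wrist_force: [1.2, -0.4, -0.6]
opening: 0.996
grasp_force: 0.0
```

Call:
jog_arm([
  [[0,0,10,0,0,0.12,85],[0,0,10,0,0,0.12,85],[0,0,10,0,0,0.12,85],[0,0,10,0,0,0.12,85],[0,0,10,0,0,0.12,85],[0,0,10,0,0,0.12,85],[0,0,10,0,0,0.12,85],[0,0,10,0,0,0.12,85],[0,0,10,0,0,0.12,85],[0,0,10,0,0,0.12,60]],
])

```text
time_s: 2.1
eef_pos: [0.4191, 0.312, 0.1305]
eef_rot: [-0.0, 0.735, 0.678, -0.0]
wrist_force: [-0.6, 0.6, -0.3]
opening: 0.848
grasp_force: 0.0
```

```bash
python3 p.py .419 .3115 -4
```

```text
t 2.1 pos [419.1 312.  130.5] yaw -4.7 tilt [-0.05 -0.02] q [ 0.41  0.18  1.83 -0.    1.14  0.49]
tool shift before turn [-0.5 -0.1  0. ] rz -0.012 op 0.848 gf 0.0 F [-0.6  0.6 -0.3]
shift after turn [-0.5 -0.1  0. ]
```

Call:
jog_arm([
  [[0,0,15,0,0,0,60],[0,0,15,0,0,0,60],[0,0,15,0,0,0,60],[0,0,15,0,0,0,60],[0,0,15,0,0,0,60],[0,0,14,0,0,0,60],[0,0,0,0,0,0,60],[0,0,0,0,0,0,40],[0,0,0,0,0,0,10],[0,0,0,0,0,0,0]],
])

```text
time_s: 3.1
eef_pos: [0.4202, 0.3125, 0.0433]
eef_rot: [0.0, 0.734, 0.679, 0.001]
wrist_force: [-0.6, 0.5, 1.0]
opening: 0.282
grasp_force: 58.2
```

Call:
jog_arm([
  [[0,0,0,0,0,0,0],[0,0,0,0,0,0,0],[0,0,0,0,0,0,0],[0,0,0,0,0,0,0],[0,0,-5,0,0,0,0],[0,0,-15,0,0,0,0],[0,0,-20,0,0,0,0],[0,0,-20,0,0,0,0],[0,0,-20,0,0,0,0],[0,0,-20,0,0,0,0]],
])

```text
time_s: 4.1
eef_pos: [0.4192, 0.312, 0.1431]
eef_rot: [-0.0, 0.734, 0.679, -0.0]
wrist_force: [-0.5, -0.2, -0.2]
opening: 0.272
grasp_force: 58.3
```

```bash
python3 p.py .403 -.3237 43.3; python3 - <<'E'
from h import *
a=grab('scene');b=grab('top')
cv2.imwrite('pics/s1.png',np.hstack([a['frame'],]))
E
```

```text
t 4.1 pos [419.2 312.  143.1] yaw -4.4 tilt [-0.02 -0.01] q [0.41 0.16 1.82 0.   1.16 0.49]
tool shift before turn [-6.351e+02  3.270e+01  1.000e-01] rz -0.833 op 0.272 gf 58.3 F [-0.5 -0.2 -0.2]
shift after turn [-4.516e+02 -4.478e+02  1.000e-01]
```

View pics/s1.png

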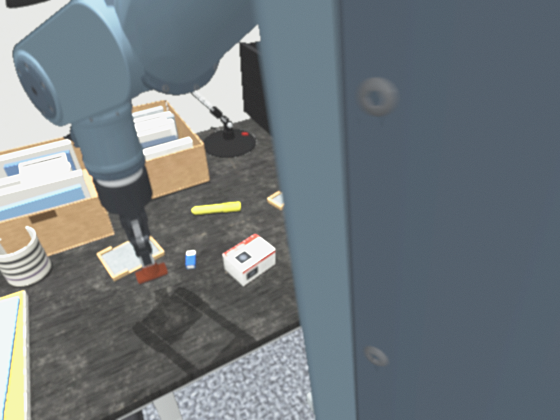

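Call:
jog_arm([
  [[-20,1,-15,0,0,0,0],[-40,2,-15,0,0,0,0],[-40,2,0,0,0,0,0],[-40,2,0,0,0,0,0],[-40,2,0,0,0,0,0],[-40,2,0,0,0,0,0],[-40,2,0,0,0,0,0],[-40,2,0,0,0,0,0],[-40,2,0,0,0,0,0],[-40,2,0,0,0,0,0]],
])

```text
time_s: 5.2
eef_pos: [0.4083, -0.0695, 0.1713]
eef_rot: [-0.0, 0.734, 0.679, -0.0]
wrist_force: [0.4, -0.2, 0.8]
opening: 0.272
grasp_force: 58.4
```

Call:
jog_arm([
  [[-40,2,0,0,0,0,0],[-40,2,0,0,0,0,0],[-40,2,0,0,0,0,0],[-40,2,0,0,0,0,0],[-40,2,0,0,0,0,0],[-40,2,0,0,0,0,0],[-15,1,0,0,0,0,0],[0,0,0,0,0,-0.1,0],[0,0,0,0,0,-0.1,0],[0,0,0,0,0,-0.1,0]],
])

```text
time_s: 6.2
eef_pos: [0.4021, -0.3226, 0.171]
eef_rot: [-0.001, 0.623, 0.783, 0.0]
wrist_force: [0.3, 0.6, 0.4]
opening: 0.281
grasp_force: 58.4
```

Call:
jog_arm([
  [[0,0,10,0,0,-0.1,0],[0,0,10,0,0,-0.1,0],[0,0,10,0,0,-0.1,0],[0,0,10,0,0,-0.1,0],[0,0,10,0,0,-0.1,0],[0,0,10,0,0,-0.033,0],[0,0,10,0,0,0,0],[0,0,5,0,0,0,0],[0,0,0,0,0,0,0],[0,0,0,0,0,0,0]],
])

```text
time_s: 7.2
eef_pos: [0.4026, -0.3234, 0.0973]
eef_rot: [-0.0, 0.396, 0.918, 0.0]
wrist_force: [0.9, -0.5, -0.4]
opening: 0.276
grasp_force: 58.4
```

```bash
python3 p.py .403 -.3237 43.3; python3 - <<'E'
from h import *
a=grab('scene');b=grab('top')
cv2.imwrite('pics/s2.png',np.hstack([cv2.resize(b['frame'][200:320,330:490],(480,360)),cv2.resize(a['frame'][100:320,360:560],(320,360))]))
E
```

```text
t 7.2 pos [ 402.6 -323.4   97.3] yaw 43.3 tilt [-0.  0.] q [-0.91  0.22  1.86  0.    1.06 -1.66]
tool shift before turn [-0.5  0.1 -0. ] rz -0.0 op 0.276 gf 58.4 F [ 0.9 -0.5 -0.4]
shift after turn [-0.5  0.1 -0. ]
```

View pics/s2.png

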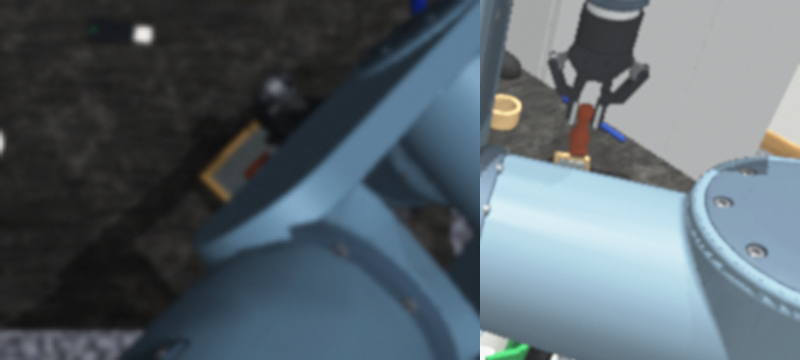

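Call:
jog_arm([
  [[0,0,10,0,0,0,0],[0,0,10,0,0,0,0],[0,0,10,0,0,0,0],[0,0,8,0,0,0,0],[0,0,6,0,0,0,0],[0,0,4,0,0,0,0],[0,0,2,0,0,0,0],[0,0,1,0,0,0,0],[0,0,0,0,0,0,0],[0,0,0,0,0,0,0]],
])

```text
time_s: 8.3
eef_pos: [0.4027, -0.3237, 0.0473]
eef_rot: [0.0, 0.396, 0.918, -0.0]
wrist_force: [-2.0, 2.2, 7.3]
opening: 0.279
grasp_force: 59.1
```

Call:
jog_arm([
  [[0,0,0,0,0,0,30],[0,0,0,0,0,0,35],[0,0,0,0,0,0,50],[0,0,0,0,0,0,60],[0,0,0,0,0,0,60],[0,0,-10,0,0,0,60],[0,0,-20,0,0,0,60],[0,0,-30,0,0,0,60],[0,0,-30,0,0,0,60],[0,0,-30,0,0,0,60]],
])

```text
time_s: 9.3
eef_pos: [0.4025, -0.3233, 0.1682]
eef_rot: [0.0, 0.396, 0.918, -0.0]
wrist_force: [0.3, -1.4, -0.5]
opening: 0.705
grasp_force: 0.0
```

```bash
python3 p.py .417 -.0955 0
```

```text
t 9.3 pos [ 402.5 -323.3  168.2] yaw 43.3 tilt [ 0.02 -0.02] q [-0.91  0.12  1.81  0.    1.21 -1.66]
tool shift before turn [ 1.558e+02  1.668e+02 -1.000e-01] rz 0.756 op 0.705 gf 0.0 F [ 0.3 -1.4 -0.5]
shift after turn [ 2.278e+02  1.450e+01 -1.000e-01]
```

Call:
jog_arm([
  [[15.6,16.7,0,0,0,0,60],[15.6,16.7,0,0,0,0,60],[15.6,16.7,0,0,0,0,60],[15.6,16.7,0,0,0,0,60],[15.6,16.7,0,0,0,0,60],[15.6,16.7,0,0,0,0,60],[15.6,16.7,0,0,0,0,60],[15.6,16.7,0,0,0,0,60],[15.6,16.7,0,0,0,0,60],[15.6,16.7,0,0,0,0,60]],
])

```text
time_s: 10.3
eef_pos: [0.4171, -0.0945, 0.1671]
eef_rot: [0.0, 0.396, 0.918, -0.0]
wrist_force: [0.7, -0.2, -0.6]
opening: 0.703
grasp_force: 0.0
```

```bash
python3 p.py .417 -.0955 43.3; python3 - <<'E'
from h import *
a=grab('scene');b=grab('top')
cv2.imwrite('pics/s3.png',np.hstack([cv2.resize(b['frame'][180:320,270:470],(514,360)),cv2.resize(a['frame'][160:280,280:375],(285,360))]))
E
```

```text
t 10.3 pos [417.1 -94.5 167.1] yaw 43.3 tilt [ 0.05 -0.02] q [-0.5  -0.09  2.03  0.    1.2  -1.26]
tool shift before turn [-0.6 -0.8  0. ] rz 0.0 op 0.703 gf 0.0 F [ 0.7 -0.2 -0.6]
shift after turn [-0.6 -0.8  0. ]
```

View pics/s3.png

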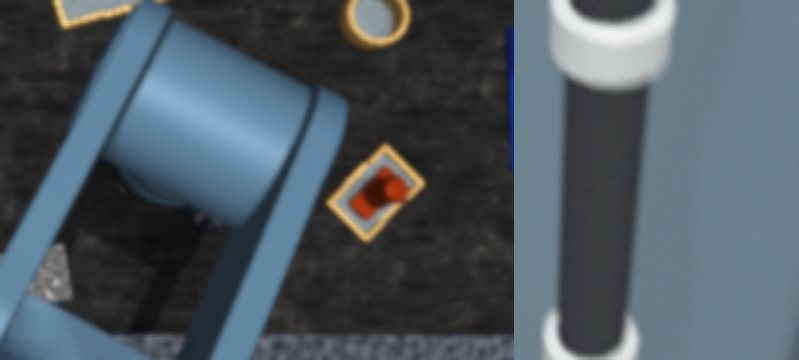

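Call:
jog_arm([
  [[0,0,18,0,0,0,60],[0,0,18,0,0,0,60],[0,0,18,0,0,0,60],[0,0,18,0,0,0,60],[0,0,18,0,0,0,60],[0,0,18,0,0,0,60],[0,0,16,0,0,0,60],[0,0,0,0,0,0,60],[0,0,0,0,0,0,40],[0,0,0,0,0,0,20]],
])

```text
time_s: 11.4
eef_pos: [0.4178, -0.0961, 0.0433]
eef_rot: [0.001, 0.396, 0.918, -0.0]
wrist_force: [-0.2, -0.1, -0.2]
opening: 0.372
grasp_force: 0.0
```

Call:
jog_arm([
  [[0,0,0,0,0,0,10],[0,0,0,0,0,0,0],[0,0,0,0,0,0,0],[0,0,0,0,0,0,0],[0,0,0,0,0,0,0],[0,0,-10,0,0,0,0],[0,0,-25,0,0,0,0],[0,0,-25,0,0,0,0],[0,0,-25,0,0,0,0],[0,0,-20,0,0,0,0]],
])

```text
time_s: 12.4
eef_pos: [0.4173, -0.0953, 0.1493]
eef_rot: [0.001, 0.396, 0.918, 0.0]
wrist_force: [0.5, -1.1, -0.5]
opening: 0.301
grasp_force: 58.9
```

```bash
python3 p.py .5698 -.328 43.3
```

```text
t 12.4 pos [417.3 -95.3 149.3] yaw 43.3 tilt [ 0.08 -0.03] q [-0.5  -0.06  2.04  0.    1.16 -1.26]
tool shift before turn [-273.9  -48.7    0.3] rz 0.0 op 0.301 gf 58.9 F [ 0.5 -1.1 -0.5]
shift after turn [-273.9  -48.6    0.3]
```

Call:
jog_arm([
  [[-27.5,-4.9,0,0,0,0,0],[-27.5,-4.9,0,0,0,0,0],[-27.5,-4.9,0,0,0,0,0],[-27.5,-4.9,0,0,0,0,0],[-27.5,-4.9,0,0,0,0,0],[-27.5,-4.9,0,0,0,0,0],[-27.5,-4.9,0,0,0,0,0],[-27.5,-4.9,0,0,0,0,0],[-27.5,-4.9,0,0,0,0,0],[-27.5,-4.9,0,0,0,0,0]],
])

```text
time_s: 13.4
eef_pos: [0.5705, -0.3297, 0.1478]
eef_rot: [-0.0, 0.396, 0.918, 0.0]
wrist_force: [0.4, -0.3, 0.6]
opening: 0.299
grasp_force: 58.9
```

Call:
jog_arm([
  [[0,0,0,0,0,0,0],[0,0,10,0,0,0,0],[0,0,10,0,0,0,0],[0,0,10,0,0,0,0],[0,0,10,0,0,0,0],[0,0,10,0,0,0,0],[0,0,5,0,0,0,0],[0,0,0,0,0,0,0],[0,0,0,0,0,0,0],[0,0,0,0,0,0,0]],
])

```text
time_s: 14.4
eef_pos: [0.5704, -0.3294, 0.093]
eef_rot: [0.001, 0.396, 0.918, -0.0]
wrist_force: [1.1, -0.3, -0.3]
opening: 0.301
grasp_force: 58.9
```

```bash
python3 p.py .571 -.329 43.3; python3 - <<'E'
from h import *
a=grab('scene');b=grab('top')
cv2.imwrite('pics/s4.png',np.hstack([cv2.resize(b['frame'][130:230,340:480],(504,360)),cv2.resize(a['frame'][80:240,320:440],(270,360))]))
E
```

```text
t 14.4 pos [ 570.4 -329.4   93. ] yaw 43.3 tilt [ 0.05 -0.04] q [-0.7   0.5   1.48 -0.    1.16 -1.46]
tool shift before turn [-0.1  0.7  0. ] rz 0.0 op 0.301 gf 58.9 F [ 1.1 -0.3 -0.3]
shift after turn [-0.1  0.7  0. ]
```

View pics/s4.png

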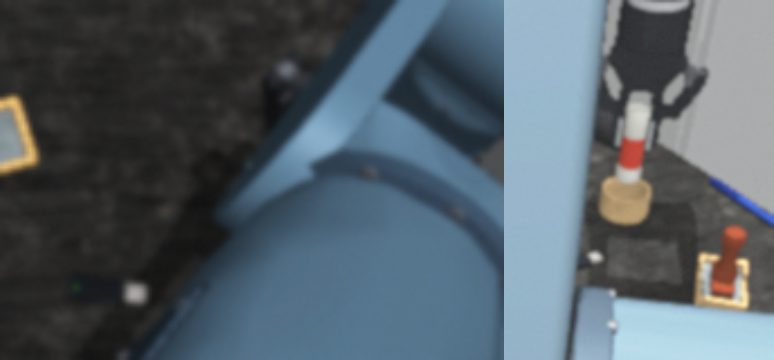

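Call:
jog_arm([
  [[0,0,8,0,0,0,0],[0,0,8,0,0,0,0],[0,0,8,0,0,0,0],[0,0,8,0,0,0,0],[0,0,6,0,0,0,0],[0,0,4,0,0,0,0],[0,0,2,0,0,0,0],[0,0,1,0,0,0,0],[0,0,0.5,0,0,0,0],[0,0,0,0,0,0,0]],
])

```text
time_s: 15.5
eef_pos: [0.5703, -0.3292, 0.0475]
eef_rot: [0.0, 0.396, 0.918, -0.0]
wrist_force: [-2.1, 1.0, 3.9]
opening: 0.297
grasp_force: 59.3
```

Call:
jog_arm([
  [[0,0,0,0,0,0,30],[0,0,0,0,0,0,35],[0,0,0,0,0,0,50],[0,0,0,0,0,0,60],[0,0,0,0,0,0,60],[0,0,-10,0,0,0,60],[0,0,-20,0,0,0,60],[0,0,-30,0,0,0,60],[0,0,-30,0,0,0,60],[0,0,-30,0,0,0,60]],
])

```text
time_s: 16.5
eef_pos: [0.5701, -0.3291, 0.1688]
eef_rot: [0.0, 0.396, 0.918, -0.0]
wrist_force: [0.0, -0.8, 0.3]
opening: 0.708
grasp_force: 0.0
```

```bash
python3 p.py .639 .109 -21.3
```

```text
t 16.5 pos [ 570.1 -329.1  168.8] yaw 43.3 tilt [ 0.03 -0.02] q [-0.7   0.42  1.44 -0.    1.29 -1.46]
tool shift before turn [ 2.715e+02  3.507e+02 -2.000e-01] rz 1.128 op 0.708 gf 0.0 F [ 0.  -0.8  0.3]
shift after turn [ 4.332e+02 -9.490e+01 -2.000e-01]
```

Call:
jog_arm([
  [[27.1,35.1,0,0,0,0,60],[27.1,35.1,0,0,0,0,60],[27.1,35.1,0,0,0,0,60],[27.1,35.1,0,0,0,0,60],[27.1,35.1,0,0,0,0,60],[27.1,35.1,0,0,0,0,60],[27.1,35.1,0,0,0,0,60],[27.1,35.1,0,0,0,0,60],[27.1,35.1,0,0,0,0,60],[27.1,35.1,0,0,0,0,60]],
])

```text
time_s: 17.5
eef_pos: [0.6398, 0.1107, 0.1679]
eef_rot: [0.001, 0.396, 0.918, 0.0]
wrist_force: [-0.4, 0.7, 0.3]
opening: 0.705
grasp_force: 0.0
```

Call:
jog_arm([
  [[0,0,0,0,0,0.1,60],[0,0,0,0,0,0.12,60],[0,0,10,0,0,0.13,60],[0,0,10,0,0,0.13,60],[0,0,10,0,0,0.13,60],[0,0,10,0,0,0.13,60],[0,0,10,0,0,0.13,60],[0,0,10,0,0,0.13,60],[0,0,10,0,0,0.128,60],[0,0,0,0,0,0,60]],
])

```text
time_s: 18.5
eef_pos: [0.6386, 0.1089, 0.0959]
eef_rot: [-0.001, 0.826, 0.564, -0.001]
wrist_force: [-0.4, 0.1, 0.6]
opening: 0.702
grasp_force: 0.0
```

```bash
python3 p.py .639 .109 -21.3; python3 - <<'E'
from h import *
a=grab('scene');b=grab('top')
cv2.imwrite('pics/s5.png',np.hstack([cv2.resize(b['frame'][120:300,200:460],(520,360)),cv2.resize(a['frame'][100:300,140:300],(280,350)).copy() if 0 else cv2.resize(a['frame'][100:300,140:300],(280,360))]))
E
```

```text
t 18.5 pos [638.6 108.9  95.9] yaw -21.4 tilt [-0.13  0.  ] q [-0.01  0.48  1.51  0.    1.15  0.36]
tool shift before turn [ 0.2  0.4 -0. ] rz -0.001 op 0.702 gf 0.0 F [-0.4  0.1  0.6]
shift after turn [ 0.2  0.4 -0. ]
```

View pics/s5.png

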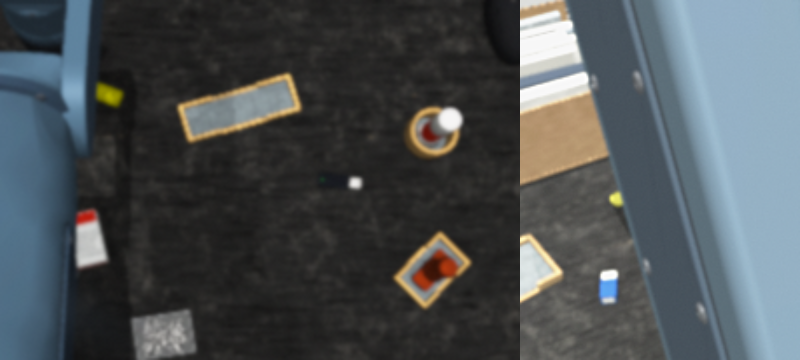

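Call:
jog_arm([
  [[0,0,15,0,0,0,60],[0,0,15,0,0,0,60],[0,0,15,0,0,0,60],[0,0,15,0,0,0,60],[0,0,15,0,0,0,60],[0,0,10,0,0,0,60],[0,0,6,0,0,0,60],[0,0,2,0,0,0,60],[0,0,0,0,0,0,40],[0,0,0,0,0,0,20]],
])

```text
time_s: 19.6
eef_pos: [0.6402, 0.1089, 0.0045]
eef_rot: [0.0, 0.826, 0.564, 0.001]
wrist_force: [-0.2, 0.2, -0.6]
opening: 0.367
grasp_force: 0.0
```

Call:
jog_arm([
  [[0,0,0,0,0,0,10],[0,0,0,0,0,0,0],[0,0,0,0,0,0,0],[0,0,0,0,0,0,0],[0,0,0,0,0,0,0],[0,0,-10,0,0,0,0],[0,0,-20,0,0,0,0],[0,0,-20,0,0,0,0],[0,0,-20,0,0,0,0],[0,0,-10,0,0,0,0]],
])

```text
time_s: 20.6
eef_pos: [0.6404, 0.109, 0.0861]
eef_rot: [0.001, 0.826, 0.564, 0.001]
wrist_force: [0.9, 0.4, -0.2]
opening: 0.217
grasp_force: 61.3
```

```bash
python3 p.py .6047 -.0944 16
```

```text
t 20.6 pos [640.4 109.   86.1] yaw -21.3 tilt [ 0.14 -0.  ] q [-0.01  0.49  1.51  0.    1.13  0.36]
tool shift before turn [-2.024e+02  4.070e+01 -1.000e-01] rz -0.651 op 0.217 gf 61.3 F [ 0.9  0.4 -0.2]
shift after turn [-1.856e+02 -9.030e+01 -1.000e-01]
```

Call:
jog_arm([
  [[-20.2,4.1,0,0,0,0,0],[-20.2,4.1,0,0,0,0,0],[-20.2,4.1,0,0,0,0,0],[-20.2,4.1,0,0,0,0,0],[-20.2,4.1,0,0,0,0,0],[-20.2,4.1,0,0,0,0,0],[-20.2,4.1,0,0,0,0,0],[-20.2,4.1,0,0,0,0,0],[-20.2,4.1,0,0,0,0,0],[-20.2,4.1,0,0,0,0,0]],
])

```text
time_s: 21.6
eef_pos: [0.6036, -0.0948, 0.0834]
eef_rot: [-0.0, 0.826, 0.564, -0.0]
wrist_force: [0.1, 0.5, -0.7]
opening: 0.214
grasp_force: 61.3
```

Call:
jog_arm([
  [[0,0,0,0,0,-0.1,0],[0,0,0,0,0,-0.1,0],[0,0,0,0,0,-0.1,0],[0,0,5,0,0,-0.1,0],[0,0,5,0,0,-0.1,0],[0,0,10,0,0,-0.1,0],[0,0,10,0,0,-0.051,0],[0,0,10,0,0,0,0],[0,0,5,0,0,0,0],[0,0,0,0,0,0,0]],
])

```text
time_s: 22.6
eef_pos: [0.6035, -0.0939, 0.0377]
eef_rot: [-0.001, 0.602, 0.798, -0.0]
wrist_force: [-0.2, -0.4, -0.1]
opening: 0.213
grasp_force: 61.3
```

```bash
python3 p.py .6047 -.0944 16; python3 - <<'E'
from h import *
a=grab('scene');b=grab('top')
cv2.imwrite('pics/s6.png',np.hstack([cv2.resize(b['frame'][100:240,230:410],(460,360)),cv2.resize(a['frame'][120:270,220:340],(290,360))]))
E
```

```text
t 22.6 pos [603.5 -93.9  37.7] yaw 15.9 tilt [-0.11  0.04] q [-0.35  0.49  1.63 -0.    1.02 -0.63]
tool shift before turn [-0.8  1.  -0. ] rz -0.001 op 0.213 gf 61.3 F [-0.2 -0.4 -0.1]
shift after turn [-0.8  1.  -0. ]
```

View pics/s6.png

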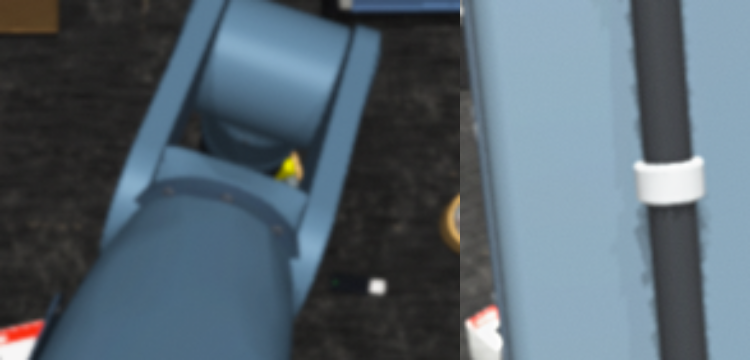

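Call:
jog_arm([
  [[-0.8,1,6,0,0,0,0],[0,0,6,0,0,0,0],[0,0,6,0,0,0,0],[0,0,5,0,0,0,0],[0,0,4,0,0,0,0],[0,0,2,0,0,0,0],[0,0,1,0,0,0,0],[0,0,0,0,0,0,0],[0,0,0,0,0,0,0],[0,0,0,0,0,0,0]],
])

```text
time_s: 23.7
eef_pos: [0.6056, -0.0947, 0.0089]
eef_rot: [0.0, 0.602, 0.799, 0.0]
wrist_force: [0.6, 0.3, -1.1]
opening: 0.215
grasp_force: 61.3
```

Call:
jog_arm([
  [[0,0,0,0,0,0,25],[0,0,0,0,0,0,30],[0,0,0,0,0,0,35],[0,0,0,0,0,0,40],[0,0,0,0,0,0,45],[0,0,-10,0,0,0,45],[0,0,-20,0,0,0,50],[0,0,-30,0,0,0,60],[0,0,-30,0,0,0,85],[0,0,-30,0,0,0,85]],
])

```text
time_s: 24.7
eef_pos: [0.6055, -0.0947, 0.1308]
eef_rot: [0.0, 0.602, 0.799, 0.0]
wrist_force: [0.8, -0.4, -0.6]
opening: 0.994
grasp_force: 0.0
```

```bash
python3 p.py .435 .1175 13.4
```

```text
t 24.7 pos [605.5 -94.7 130.8] yaw 16.0 tilt [ 0.03 -0.01] q [-0.35  0.37  1.59  0.    1.18 -0.63]
tool shift before turn [ 2.509e+02 -1.055e+02 -1.000e-01] rz 0.045 op 0.994 gf 0.0 F [ 0.8 -0.4 -0.6]
shift after turn [ 2.459e+02 -1.167e+02 -1.000e-01]
```

Call:
jog_arm([
  [[25.1,-10.5,0,0,0,0,85],[25.1,-10.5,0,0,0,0,85],[25.1,-10.5,0,0,0,0,85],[25.1,-10.5,0,0,0,0,85],[25.1,-10.5,0,0,0,0,85],[25.1,-10.5,0,0,0,0,85],[25.1,-10.5,0,0,0,0,85],[25.1,-10.5,0,0,0,0,85],[25.1,-10.5,0,0,0,0,85],[25.1,-10.5,0,0,0,0.045,85]],
])

```text
time_s: 25.7
eef_pos: [0.4349, 0.1185, 0.1296]
eef_rot: [0.0, 0.62, 0.785, 0.0]
wrist_force: [-0.5, 0.8, 0.1]
opening: 0.994
grasp_force: 0.0
```

```bash
python3 p.py .435 .1175 13.4; python3 - <<'E'
from h import *
a=grab('scene');b=grab('top')
cv2.imwrite('pics/s7.png',np.hstack([cv2.resize(b['frame'][120:280,120:370],(500,320)),cv2.resize(a['frame'][150:310,190:320],(260,320))]))
E
```

```text
t 25.7 pos [434.9 118.5 129.6] yaw 13.4 tilt [0.07 0.  ] q [ 0.    0.02  2.    0.    1.11 -0.23]
tool shift before turn [-1.  -0.1  0. ] rz -0.001 op 0.994 gf 0.0 F [-0.5  0.8  0.1]
shift after turn [-1.  -0.1  0. ]
```

View pics/s7.png

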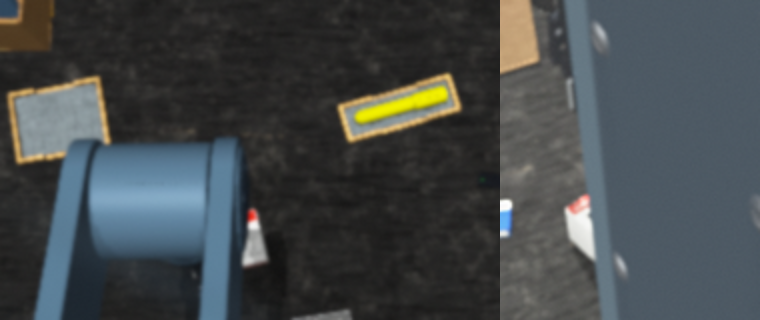

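Call:
jog_arm([
  [[-1,0,18,0,0,0,85],[0,0,18,0,0,0,85],[0,0,18,0,0,0,85],[0,0,18,0,0,0,85],[0,0,18,0,0,0,85],[0,0,15,0,0,0,85],[0,0,10,0,0,0,85],[0,0,6,0,0,0,85],[0,0,0,0,0,0,75],[0,0,0,0,0,0,65]],
])

```text
time_s: 26.8
eef_pos: [0.4361, 0.1166, 0.0083]
eef_rot: [0.0, 0.62, 0.785, 0.0]
wrist_force: [0.0, -0.7, 0.5]
opening: 0.761
grasp_force: 0.5
```

Call:
jog_arm([
  [[0,0,0,0,0,0,55],[0,0,0,0,0,0,40],[0,0,0,0,0,0,40],[0,0,0,0,0,0,40],[0,0,0,0,0,0,40],[0,0,-10,0,0,0,40],[0,0,-20,0,0,0,40],[0,0,-20,0,0,0,40],[0,0,-20,0,0,0,40],[0,0,-10,0,0,0,40]],
])

```text
time_s: 27.8
eef_pos: [0.4364, 0.1168, 0.0897]
eef_rot: [0.001, 0.62, 0.785, 0.001]
wrist_force: [0.1, 0.0, -1.9]
opening: 0.717
grasp_force: 65.6
```

```bash
python3 p.py .5919 .3305 10.6
```

```text
t 27.8 pos [436.4 116.8  89.7] yaw 13.4 tilt [0.14 0.  ] q [-0.    0.09  2.03  0.    1.02 -0.24]
tool shift before turn [171.8 200.8   0.4] rz 0.049 op 0.717 gf 65.6 F [ 0.1  0.  -1.9]
shift after turn [181.4 192.1   0.4]
```

Call:
jog_arm([
  [[17.1,20.0,0,0,0,0,40],[17.1,20.0,0,0,0,0,40],[17.1,20.0,0,0,0,0,40],[17.1,20.0,0,0,0,0,40],[17.1,20.0,0,0,0,0,40],[17.1,20.0,0,0,0,0,40],[17.1,20.0,0,0,0,0,40],[17.1,20.0,0,0,0,0,40],[17.1,20.0,0,0,0,0,40],[17.1,20.0,0,0,0,0.049,40]],
])

```text
time_s: 28.8
eef_pos: [0.5904, 0.3302, 0.0871]
eef_rot: [-0.0, 0.639, 0.769, -0.001]
wrist_force: [0.3, -0.6, -1.2]
opening: 0.719
grasp_force: 65.7
```

Call:
jog_arm([
  [[0,0,0,0,0,0,40],[0,0,10,0,0,0,40],[0,0,10,0,0,0,40],[0,0,10,0,0,0,40],[0,0,10,0,0,0,40],[0,0,0,0,0,0,40],[0,0,0,0,0,0,40],[0,0,0,0,0,0,40],[0,0,0,0,0,0,40],[0,0,0,0,0,0,40]],
])

```text
time_s: 29.8
eef_pos: [0.5909, 0.3296, 0.0484]
eef_rot: [0.0, 0.639, 0.769, 0.0]
wrist_force: [0.1, 0.1, -0.9]
opening: 0.718
grasp_force: 65.9
```

```bash
python3 p.py .5919 .3305 10.6; python3 - <<'E'
from h import *
a=grab('scene');b=grab('top')
cv2.imwrite('pics/s8.png',np.hstack([cv2.resize(b['frame'][110:250,90:270],(460,360)),cv2.resize(a['frame'][160:310,60:200],(336,360))]))
E
```

```text
t 29.8 pos [590.9 329.6  48.4] yaw 10.6 tilt [0.05 0.02] q [ 0.33  0.6   1.44 -0.    1.1   0.15]
tool shift before turn [0.7 1.1 0. ] rz 0.0 op 0.718 gf 65.9 F [ 0.1  0.1 -0.9]
shift after turn [0.7 1.1 0. ]
```

View pics/s8.png

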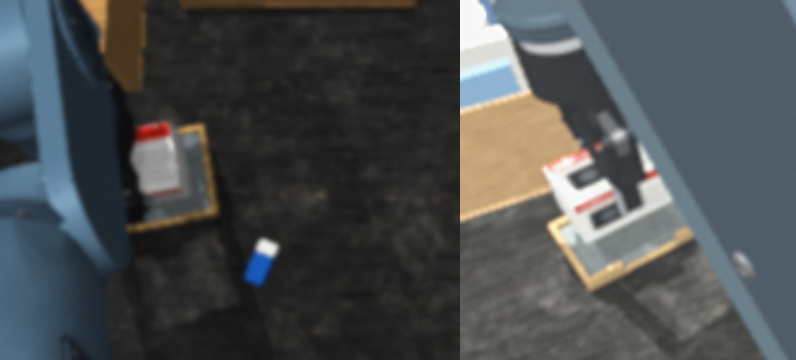

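Call:
jog_arm([
  [[0.7,1,8,0,0,0,40],[0,0,8,0,0,0,40],[0,0,7,0,0,0,40],[0,0,5,0,0,0,40],[0,0,4,0,0,0,40],[0,0,2,0,0,0,40],[0,0,1,0,0,0,40],[0,0,0,0,0,0,40],[0,0,0,0,0,0,40],[0,0,0,0,0,0,40]],
])

```text
time_s: 30.9
eef_pos: [0.5916, 0.3304, 0.0131]
eef_rot: [0.0, 0.639, 0.769, 0.0]
wrist_force: [1.6, -0.5, -2.1]
opening: 0.715
grasp_force: 66.0
```

Call:
jog_arm([
  [[0,0,0,0,0,0,64],[0,0,0,0,0,0,68],[0,0,0,0,0,0,74],[0,0,0,0,0,0,80],[0,0,0,0,0,0,85],[0,0,-10,0,0,0,85],[0,0,-20,0,0,0,85],[0,0,-30,0,0,0,85],[0,0,-30,0,0,0,85],[0,0,-30,0,0,0,85]],
])

```text
time_s: 31.9
eef_pos: [0.5914, 0.3303, 0.1348]
eef_rot: [0.0, 0.639, 0.769, 0.0]
wrist_force: [-0.1, -0.3, -0.5]
opening: 0.991
grasp_force: 0.0
```

```bash
python3 p.py .38 .0 10.6
```

```text
t 31.9 pos [591.4 330.3 134.8] yaw 10.6 tilt [0.03 0.01] q [ 0.33  0.49  1.41 -0.    1.24  0.15]
tool shift before turn [-2.858e+02 -2.686e+02 -2.000e-01] rz 0.0 op 0.991 gf 0.0 F [-0.1 -0.3 -0.5]
shift after turn [-2.858e+02 -2.686e+02 -2.000e-01]
```

Move away and check all poses.

Call:
jog_arm([
  [[-28,-26,-5,0,0,0,85],[-28,-26,-5,0,0,0,85],[-28,-26,0,0,0,0,85],[-28,-26,0,0,0,0,85],[-28,-26,0,0,0,0,85],[-28,-26,0,0,0,0,85],[-28,-26,0,0,0,0,85],[-28,-26,0,0,0,0,85],[-28,-26,0,0,0,0,85],[0,0,0,0,0,0,85]],
])

```text
time_s: 32.9
eef_pos: [0.406, 0.0371, 0.1432]
eef_rot: [0.0, 0.64, 0.768, -0.0]
wrist_force: [1.0, -0.1, 1.0]
opening: 0.993
grasp_force: 0.0
```

```bash
python3 - <<'E'
from h import *
grab('scene');c=grab('top'); cv2.imwrite('pics/s9.png',cv2.resize(c['frame'],(784,588))); P=cloud(c)
for n,x,y,r,z0,z1 in[('stamp top',.403,-.324,.03,.06,.09),('stamp knob+foot',.403,-.324,.03,.011,.02),('glue top',.57,-.328,.03,.088,.11),('carton top',.592,.33,.06,.04,.06)]:
    m=(abs(P[...,0]-x)<r)&(abs(P[...,1]-y)<r)&(P[...,2]>z0)&(P[...,2]<z1);q=P[m];b=cv2.minAreaRect((q[:,:2]*1000).astype(np.float32)); print(n,len(q),np.round(b[0],1),np.round(b[1],1),round(b[2],1),'z',np.median(q[:,2]).round(4))
E
sed -i "/chk/d;s/'carton',(R>120),.045,(285,305,365,370)/'high_now',(R>120)\&(G>120)\&(B<110),.015,(395,210,500,275)/;/'stamp',\|'glue',\|'highlighter',/d" m.py; python3 m.py
```

```text
stamp top 100 [ 403.2 -325.3] [23.1 23.2] 1.1 z 0.0743
stamp knob+foot 109 [ 405.2 -321.9] [36.4 70.6] 70.3 z 0.0155
glue top 114 [ 570.6 -328. ] [24.5 25.1] 70.6 z 0.0962
carton top 963 [592.6 331.5] [63.  89.5] 10.7 z 0.0494
high_now [603.6 -94.3] size [ 50.8 147. ] long dir -74.0 zmed [0.003 0.019 0.026] 596
htray [604.7 -94.4] size [ 53.7 150.8] long dir -74.0 zmed [0.001 0.012 0.025] 903
ctray [591.9 330.6] size [ 96.1 121.1] long dir -79.4 zmed [0.001 0.012 0.052] 585
strray [ 402.8 -323.7] size [56.8 84. ] long dir -46.7 zmed [0.001 0.011 0.076] 507
cup [ 567.  -325.3] size [61.6 55.9] long dir 36.6 zmed [0.003 0.031 0.048] 273
eraser [511.3 222. ] size [21.7 44.4] long dir -21.7 zmed [0.001 0.011 0.015] 156
usb [ 510.1 -235.2] size [14.8 15.1] long dir -2.2 zmed [0.001 0.006 0.01 ] 38
```

View pics/s9.png

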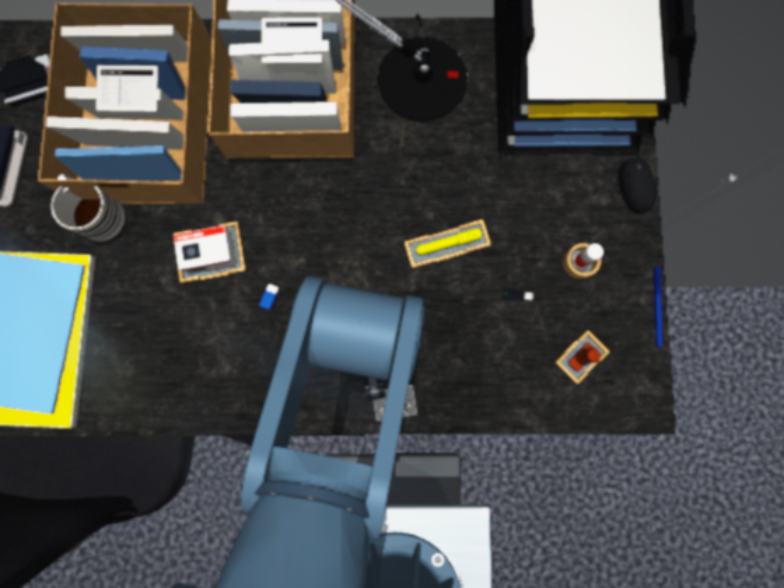

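All four are in their holders: the carton at (208,252), the highlighter at (448,242), the glue at (585,258) and the stamp at (583,357). Their heights match the felt, and the eraser and USB stick have not moved.

```bash
python3 -c "from bench import ctrl; print(ctrl.hand_in())"
```

```text
the job is handed in; nothing more can be done
None
```

I put the highlighter, carton, stamp and glue stick into their own holders and handed the job in at about 33 s; the last camera check showed all four in place and the eraser and USB stick unmoved, though the hand-in returned no verdict.

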